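# Clamp the setting block: touch plus a quarter turn

### The job

The small ground steel block sits in the pocket of the green checking stand, with the clamp arm swung aside. Swing the arm in over the block until it rests against its stop, turn the black six-sided knob clockwise until the nose just touches the block, then give the knob a quarter turn more and let go. Never tighten by half a turn or more past touching, and leave the grease tin, the other steel block and the loose ring where they are.

Things in the scene. Friction and masses are not known exactly. Their poses are not given: they have to be found in the camera images.
- stand: Checking stand, fixed to the bench: green base plate 200 x 110 x 15 mm; origin on the bench under the pocket's centre, x axis towards the swing post 110 mm away, z up. A dark steel stop lug, as high as the top of the clamp arm, stands beside the closed arm, 30 to 50 mm from the post's axis on the side towards the pocket.
- pocket (a point): Centre of the floor of the block's pocket on the stand, 15 mm above the bench; axes as the stand's. The pocket's low steel rails are 7 mm high.
- pivot (a point): On the swing post's vertical axis, half-way up the clamp arm, 44 mm above the pocket floor. The grey arm is a bar 22 mm wide, 14 mm thick; the round boss (34 mm) at its end carries the clamp screw 110 mm from the pivot axis. A bolt head ends 18 mm above this point.
- swing_arm (a joint): Angle of the clamp arm about the vertical pivot axis (rad): 0 = against its stop, the screw axis right over the pocket's centre; positive = swung open, anticlockwise seen from above (up to 1.3). It closes clockwise, moves with about 0.3 N m of friction and stays where it is left.
- spindle: Clamp screw: origin on its axis, level with the arm's underside at the start; z up. It carries the knob and the brass nose (27 mm disc, black rubber face), which turns with the knob and starts 1.5 to 4.5 mm above the block: how far it is screwed out varies and can only be felt. The nose is spring-loaded: it presses with 10 N as soon as it touches, and with 4 N more for each further quarter turn.
- knob_grip (a point): Middle of the knob's grip, on the screw axis: a black upright six-sided prism, 36 mm across flats (one pair of flats faces along this point's +x and -x, the others at +-60 degrees to it), 42 mm over corners, 28 mm high (14 mm above and below this point), a white mark on top towards +x. Under it a 22 mm hub and, 42 mm below this point at the start, the top of the arm's boss.
- knob (a joint): Angle of the knob relative to the arm (rad), 0 at the start, positive = clockwise seen from above = tightening (-3 to 9). Screw and knob sink 6 mm per turn. The thread drags with 0.025 N m; when the nose touches the block, the turning torque rises by 0.04 to 0.1 N m within some 0.3 rad (the block first twists a little in its pocket) and stays up. The screw stays where it is left.
- block_center (a point): Centre of the loose ground steel block to be clamped, 30 x 35 x 20 mm (x, y, z), standing in the pocket with about 1 mm of play on each side; its top face is 10 mm above this point.
- setting_block: The same block; origin at the centre of its underside.
- grease_tin: Bystander: flat round tin with a blue lid, 70 mm across, 31 mm high; origin at the centre of its underside.
- second_block: Bystander: another ground steel block, 30 x 35 x 28 mm, standing on the bench; origin at the centre of its underside.
- loose_ring: Bystander: zinc-plated ring with an ear, 64 x 65 x 9 mm, lying on the bench; origin at the centre of its underside.
Mind the look-alikes: they are no part of the job. Leave any purple or red look-alike of the setting_block alone.

How it is judged:
On the way, in this order (a step that is already met when the one before it is completed fails the run):
1. the clamp arm is swung in against its stop (value of joint swing_arm below 0.05 rad), for 0.2 s.
2. the nose touches the block (contact force between spindle and setting_block above 3 N and value of joint swing_arm below 0.05 rad), for 0.1 s.
At the end, for the whole second after the job is handed in: The arm is at its stop (within 0.05 rad), the block stands flat in its pocket (within 6 mm of its centre), the nose presses on it with 12.6 to 15.4 N, that is one sixth to one third of a turn past touching, the knob is still, and the bystanders are within 15 mm of where they stood (contact force between spindle and setting_block between 12.6 and 15.4 N and value of joint swing_arm below 0.05 rad and horizontal distance between block_center and pocket below 0.006 m and angle between block_center's own z axis and vertical below 0.06 rad and velocity of joint knob between -0.05 and 0.05 rad/s and not (distance of grease_tin from where it was at the start of the episode above 0.015 m) and not (distance of second_block from where it was at the start of the episode above 0.015 m) and not (distance of loose_ring from where it was at the start of the episode above 0.015 m)).
It fails at once if the knob is tightened by half a turn or more past touching (nose presses with more than 18 N) (contact force between spindle and setting_block above 18 N).
It fails at once if a bystander is pushed more than 15 mm (distance of any of grease_tin, second_block, loose_ring from where it was at the start of the episode above 0.015 m).
It also fails if it takes over 72 s, if anything falls off the work surface, if the arm or the gripper's body presses on something with over 40 N, if the wrist force passes 120 N, or if a joint passes its speed limit or range.

### The arm

A 6-joint arm with a two-finger parallel gripper is mounted at the origin on a cart in front of the work surface, level with it; the furniture and walls round the work are solid. World frame = base frame: x ahead of the robot, y to its left, z up, the work surface at z = 0. Lengths are in m, angles in rad, forces in N, time in s.
With the tool pointing down it reaches from about 0.3 to 0.875 m from the base axis. Payload 6.4 kg.
Tool frame: the origin (TCP) lies at the very end of the fingers, on their centre line; the grasp point (between the pads) lies 19 mm behind it (ctrl.tcp_to_grasp is the distance from the TCP to the grasp point, in m); z points along the fingers, y is the direction in which the jaws open and shut (so a half turn about z gives the same grasp; the last joint's range is limited). The gripper opens to 85 mm and grips with 20 to 120 N. Pads are 22 mm wide; open, the fingers measure 114 mm over their backs; the gripper's body (76 mm by 85 mm) begins 54 mm behind the grasp point. The pads swing forward as they close: fully open they stand 13 mm farther back than shut.
Start: joints at [-1.363, 0.181, 1.607, -0, 1.354, -0.206], TCP at [0.231, -0.526, 0.231] pointing down, gripper open.
Joint ranges: [-2.99, 2.99], [-0.89, 2.07], [0.3, 2.58], [-1.14, 4.28], [0, 2.63], [-3.12, 3.12]. Speed limits (rad/s): [2.57, 2.57, 3.01, 3.14, 3.14, 3.14].

### API

Orientations are given as a unit quaternion [w, x, y, z].
In Python, from bench import ctrl gives the robot as it stands. The module is installed in compiled form; this text tells all that it offers.
- The arm moves only by the tool drive_tool, never from a script. Its argument "deltas" is a list of rows, each an object with "slide": the shift along the tool's x, y, z as a fraction of full scale, a list of three; "delta_rot": the turn, a rotation vector about the tool's x, y, z as a fraction of full scale, a list of three; "hand": the opening, from 0 (shut) to 1 (fully open). In form: [{"slide": [tx, ty, tz], "delta_rot": [wx, wy, wz], "hand": hand}, ...]. A call has exactly 5 rows; each row shifts and turns the commanded pose from where the row before left it, along the tool's axes as they then stand; what a row does not reach is not made up. Full scale, the value 1, is 50 mm for a shift and 180 degrees for a turn. A row lasts 1/8 s, in which the tool goes at most 62.5 mm and 10.7 degrees, less where a joint would pass 70% of its speed; a pose out of reach is approached as far as the arm can. A call with a number of a shift or a turn outside -1 to 1 is refused whole. A call with a gripper value outside its range is refused whole. The fingers move at their own pace and stop on an object; the grip force is fixed at half the most. Time passes only in rows, so rows that do not move let the fingers close, or fill a call up. It gives the time, the measured TCP pose, the force and the opening at its end, in the units of the state.
- ctrl.get_obs(): the state, without advancing time (a new reading comes with each control period).
- ctrl.camera(name): name is "side" or "top" or "wrist"; returns a dict with "frame" (480x640x3 uint8, red, green, blue), "mtx" (3x3 intrinsics, pixels), "dist" ([k1, k2, p1, p2, k3] as OpenCV has them; the pictures are not rectified), "R" (3x3) and "t" (3): a world point X has camera coordinates R X + t. Camera axes: x right, y down, z forward; pixel columns grow to the right and rows downward; lengths in m; the calibration is good to about 2 mm. A picture is of the moment at which its call begins. There is no depth.
- ctrl.hand_in(): hands the job in, once; it reports no verdict.
The state is a dict: "time_s": time; "q": joint angles; "dq": joint speeds; "joint_efforts": joint torques, N m; "eef_pos": TCP position; "eef_rot": TCP orientation; "wrist_force": force on the tool from outside, world axes, zero at the start; "torque": the same for the moment, N m; "opening": opening from 0.0 (shut) to 1.0 (fully open).
Only numpy, scipy, OpenCV 4.12 (cv2) and the standard library are available. Lean on these libraries where they do the work, as an engineer would, in place of code of your own. Each camera call takes 0.05 s, during which the arm holds its last target.

## Working session

There is one attempt and no reset: what is moved stays moved. The work goes in short steps, Python scripts to look and compute and a tool call to move; the robot and the scene stay as the last step left them, time stands still between calls to the robot, and variables do not carry over. Pictures are saved under pics/ and viewed, and the job is handed in when it is done.

Besides the shell and the picture viewer there is one more tool, called after ">>>" as name(argument=value, ...) on one line, values as JSON. drive_tool: Moves the arm, as the interface text tells. Its arguments: {"type":"object","properties":{"deltas":{"type":"array","items":{"type":"object","properties":{"slide":{"type":"array","items":{"type":"number"}},"delta_rot":{"type":"array","items":{"type":"number"}},"hand":{"type":"number"}}}}},"required":["deltas"]}

```bash
mkdir -p pics; python3 - <<'E'
from bench import ctrl
import cv2,numpy as np
o=ctrl.get_obs()
for k,v in o.items(): print(k,np.round(v,3))
for n in("side","top","wrist"):
    c=ctrl.camera(n); cv2.imwrite(f"pics/{n}0.png",c["frame"][:,:,::-1]); 
    print(n,c["mtx"].round(1).tolist(),c["dist"],(-c["R"].T@c["t"]).round(3),c["R"].round(3).tolist())
E
```

```text
time_s 0.0
q [-1.363  0.182  1.608 -0.     1.354 -0.206]
dq [-0.001 -0.     0.     0.001  0.    -0.001]
joint_efforts [ 0.0000e+00 -4.4487e+01 -3.5134e+01 -0.0000e+00  9.0000e-03 -0.0000e+00]
eef_pos [ 0.231 -0.526  0.23 ]
eef_rot [-0.001  0.979  0.205 -0.   ]
wrist_force [0.209 0.175 0.268]
torque [0.006 0.034 0.017]
opening 0.997
side [[526.8, 0.0, 316.7], [0.0, 526.8, 236.5], [0.0, 0.0, 1.0]] [-0.09913472  0.          0.          0.          0.        ] [ 0.294 -0.731  0.598] [[0.922, -0.386, -0.024], [-0.217, -0.465, -0.858], [0.321, 0.797, -0.512]]
top [[491.8, 0.0, 314.9], [0.0, 491.8, 242.1], [0.0, 0.0, 1.0]] [-0.02732921  0.          0.          0.          0.        ] [0.446 0.074 0.922] [[-0.04, -0.999, -0.006], [-0.977, 0.04, -0.209], [0.209, -0.003, -0.978]]
wrist [[331.2, 0.0, 323.2], [0.0, 331.2, 245.5], [0.0, 0.0, 1.0]] [-0.04293254  0.          0.          0.          0.        ] [ 0.307 -0.492  0.373] [[0.402, -0.916, -0.002], [-0.867, -0.381, 0.322], [-0.296, -0.128, -0.947]]
```

View pics/side0.png

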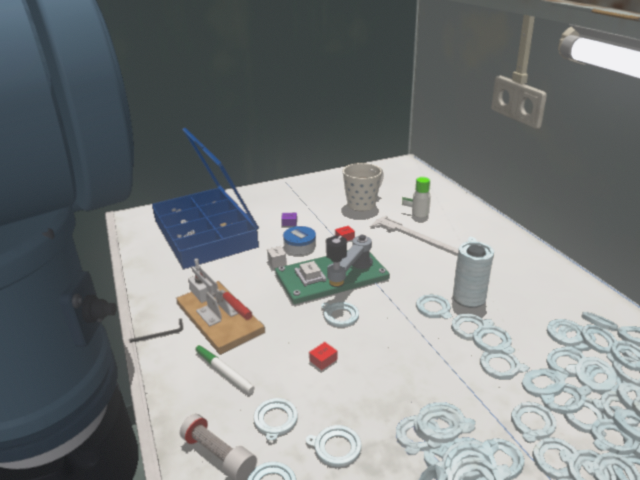

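View pics/top0.png

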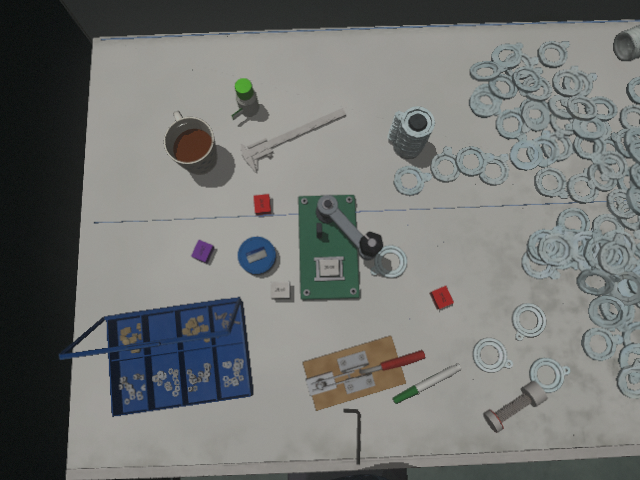

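View pics/wrist0.png

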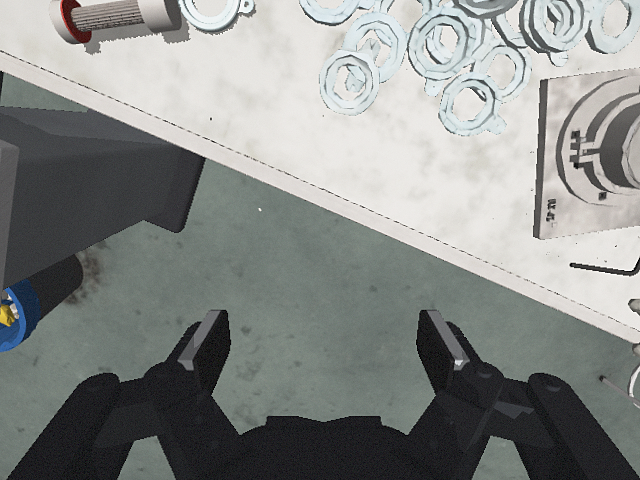

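```bash
cat > h.py <<'E'
from bench import ctrl
import cv2,numpy as np
def ray(c,px,z):
    u=cv2.undistortPoints(np.array([[px]],float),c["mtx"],c["dist"])[0,0]
    d=c["R"].T@np.array([u[0],u[1],1]); C=-c["R"].T@c["t"]
    return C+d*(z-C[2])/d[2]
def proj(c,P):
    r,_=cv2.Rodrigues(c["R"]); return cv2.projectPoints(np.array(P,float).reshape(-1,3),r,c["t"],c["mtx"],c["dist"])[0][:,0]
E
python3 - <<'E'
from h import *
c=ctrl.camera("top"); f=c["frame"][:,:,::-1]
cv2.imwrite("pics/topc.png",cv2.resize(f[180:310,230:430],None,fx=4,fy=4,interpolation=cv2.INTER_CUBIC))
hsv=cv2.cvtColor(f,cv2.COLOR_BGR2HSV)
m=cv2.inRange(hsv,(60,90,30),(90,255,200)); m=cv2.morphologyEx(m,cv2.MORPH_CLOSE,np.ones((25,25)))
cs,_=cv2.findContours(m,0,2); k=max(cs,key=cv2.contourArea); r=cv2.minAreaRect(k)
print(r); P=[ray(c,p,.015)for p in cv2.boxPoints(r)]; print(np.round(P,4))
s=ctrl.camera("side");g=s["frame"][:,:,::-1]
cv2.imwrite("pics/sidec.png",cv2.resize(g[210:340,250:410],None,fx=4.5,fy=4.5,interpolation=cv2.INTER_CUBIC))
E
```

```text
((328.31243896484375, 246.37338256835938), (101.78055572509766, 57.2696418762207), 88.49256896972656)
[[ 0.7317  0.0995  0.015 ]
 [ 0.7301 -0.0108  0.015 ]
 [ 0.5344 -0.0045  0.015 ]
 [ 0.536   0.1011  0.015 ]]
```

View pics/topc.png

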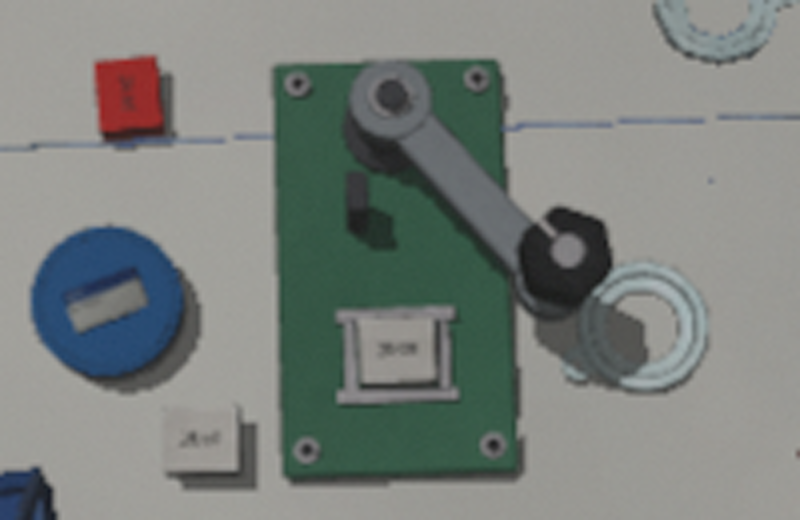

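View pics/sidec.png

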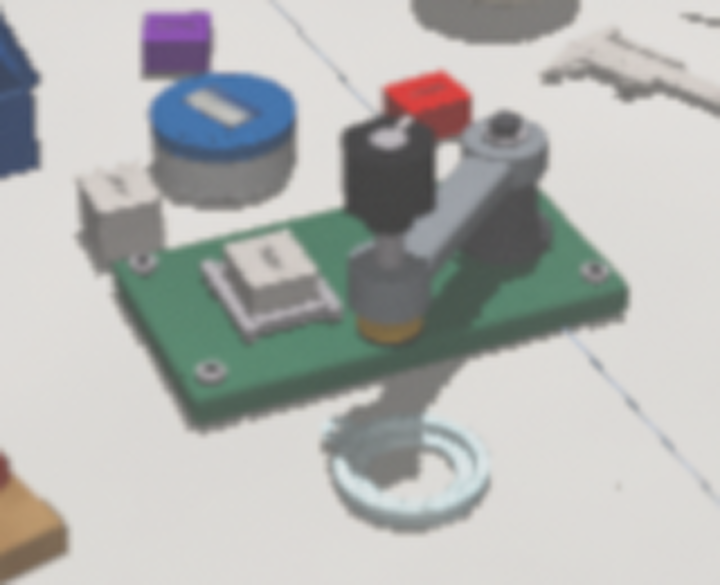

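```bash
python3 - <<'E'
from h import *
c=ctrl.camera("top"); s=ctrl.camera("side")
T=lambda u,v:(230+u/4-.375,180+v/4-.375)
S=lambda u,v:(250+u/4.5-.4,210+v/4.5-.4)
piv=ray(c,T(394,94),.077); knob=ray(c,T(568,249),.123); mk=ray(c,T(545,230),.122)
print("top piv",piv,"knob",knob,"mark",mk)
print("side piv",ray(s,S(508,121),.077),"knob",ray(s,S(390,136),.123),"mark",ray(s,S(406,122),.122))
print("screws corners top",[ray(c,T(*p),.017).round(4).tolist() for p in((298,84),(477,79),(306,450),(493,445))])
print("side",[ray(s,S(*p),.017).round(4).tolist() for p in((143,262),(210,370),(595,270))])
print("block top",ray(c,T(398,351),.035), ray(s,S(270,264),.035))
print("lug",ray(c,T(357,181),.066))
print("tin",ray(c,T(108,300),.031),"b2",ray(c,T(203,437),.028),"ring",ray(c,T(645,326),.009))
hs=cv2.cvtColor(c["frame"],cv2.COLOR_RGB2GRAY)
m=(hs<55).astype(np.uint8); 
n,l,st,ce=cv2.connectedComponentsWithStats(m[215:270,345:400]); print(st,ce+[345,215])
E
```

```text
top piv [0.69712581 0.04497928 0.077     ] knob [ 0.61353509 -0.02260096  0.123     ] mark [ 0.62222533 -0.0136644   0.122     ]
side piv [0.69943447 0.04079579 0.077     ] knob [ 0.61726828 -0.01825295  0.123     ] mark [ 0.62799435 -0.00979914  0.122     ]
screws corners top [[0.7219, 0.0887, 0.017], [0.7208, 0.0028, 0.017], [0.5462, 0.0912, 0.017], [0.545, 0.0051, 0.017]]
side [[0.5479, 0.09, 0.017], [0.5467, 0.0046, 0.017], [0.7233, 0.0024, 0.017]]
block top [0.58769034 0.04731067 0.035     ] [0.5882908 0.0407068 0.035    ]
lug [0.66053249 0.06304243 0.066     ]
tin [0.61758131 0.17973108 0.031     ] b2 [0.55282473 0.13774895 0.028     ] ring [ 0.59892918 -0.07018223  0.009     ]
[[   0    0   55   55 2617]
 [  15   17   23   28  359]
 [   0   19   13   16   47]
 [  16   41    2    2    2]] [[372.59954146 241.50592281]
 [370.49303621 245.545961  ]
 [350.57446809 241.80851064]
 [361.5        256.5       ]]
```

Candidates: for the block, the grey one in the pocket at (328,267), the grey second block at (281,290), red ones at (263,204) and (442,297), purple at (203,251). The one in the pocket rails is the right one. The only six-sided black knob is at (371,243), with its white mark pointing towards the post at (328,204). The crops confirm this choice. Next I move to hover over the knob.

>>> drive_tool(deltas=[{"slide": [0.733,-0.409,0],"delta_rot": [0,0,0],"hand": 1},{"slide": [0.733,-0.409,0],"delta_rot": [0,0,0],"hand": 1},{"slide": [0.733,-0.409,0],"delta_rot": [0,0,0],"hand": 1},{"slide": [0.733,-0.409,0],"delta_rot": [0,0,0],"hand": 1},{"slide": [0.733,-0.409,0],"delta_rot": [0,0,0],"hand": 1}])

```text
time_s: 0.98
eef_pos: [0.3586, -0.3581, 0.2314]
eef_rot: [0.0, 0.979, 0.205, 0.0]
wrist_force: [-0.6, -0.2, -0.3]
opening: 1.0
```

>>> drive_tool(deltas=[{"slide": [0.733,-0.409,0],"delta_rot": [0,0,0],"hand": 1},{"slide": [0.733,-0.409,0],"delta_rot": [0,0,0],"hand": 1},{"slide": [0.733,-0.409,0],"delta_rot": [0,0,0],"hand": 1},{"slide": [0.733,-0.409,0],"delta_rot": [0,0,0],"hand": 1},{"slide": [0.733,-0.409,0],"delta_rot": [0,0,0],"hand": 1}])

```text
time_s: 1.6
eef_pos: [0.4853, -0.1907, 0.2314]
eef_rot: [0.0, 0.979, 0.205, 0.0]
wrist_force: [0.2, -0.1, 0.3]
opening: 0.998
```

>>> drive_tool(deltas=[{"slide": [0.733,-0.409,0],"delta_rot": [0,0,0],"hand": 1},{"slide": [0.733,-0.409,0],"delta_rot": [0,0,0],"hand": 1},{"slide": [0.733,-0.409,0],"delta_rot": [0,0,0],"hand": 1},{"slide": [0.733,-0.409,0],"delta_rot": [0,0,0],"hand": 1},{"slide": [0.733,-0.409,0],"delta_rot": [0,0,0],"hand": 1}])

```text
time_s: 2.22
eef_pos: [0.612, -0.0234, 0.2313]
eef_rot: [0.0, 0.979, 0.205, 0.0]
wrist_force: [-0.2, -1.0, -0.0]
opening: 0.999
```

```bash
python3 - <<'E'
from h import *
c=ctrl.camera("wrist"); cv2.imwrite("pics/w1.png",c["frame"][:,:,::-1])
print(ctrl.get_obs()["q"], proj(c,[[.611,-.024,.122],[.612,-.0234,.2313]]), -c["R"].T@c["t"])
E
```

```text
[-0.2260842   0.2654937   1.50528238  0.00297572  1.36925001  0.9279028 ] [[324.19262606 243.27896676]
 [324.49269659 311.63797373]] [0.68759097 0.01046648 0.37404415]
```

View pics/w1.png

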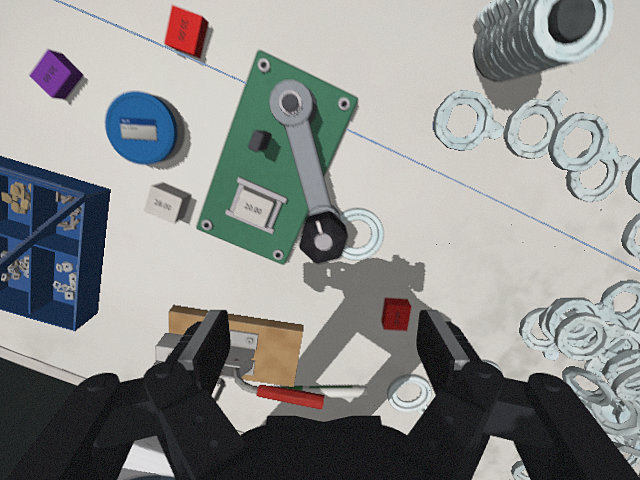

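```bash
python3 - <<'E'
from h import *
c=ctrl.camera("wrist"); f=c["frame"][:,:,::-1]
cr=f[200:275,285:385]; cv2.imwrite("pics/w1c.png",cv2.resize(cr,None,fx=8,fy=8,interpolation=cv2.INTER_CUBIC))
cv2.imwrite("pics/w1d.png",cv2.resize(f[60:265,200:390],None,fx=2.9,fy=2.9,interpolation=cv2.INTER_CUBIC))
E
```

```text
(no output)
```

View pics/w1c.png

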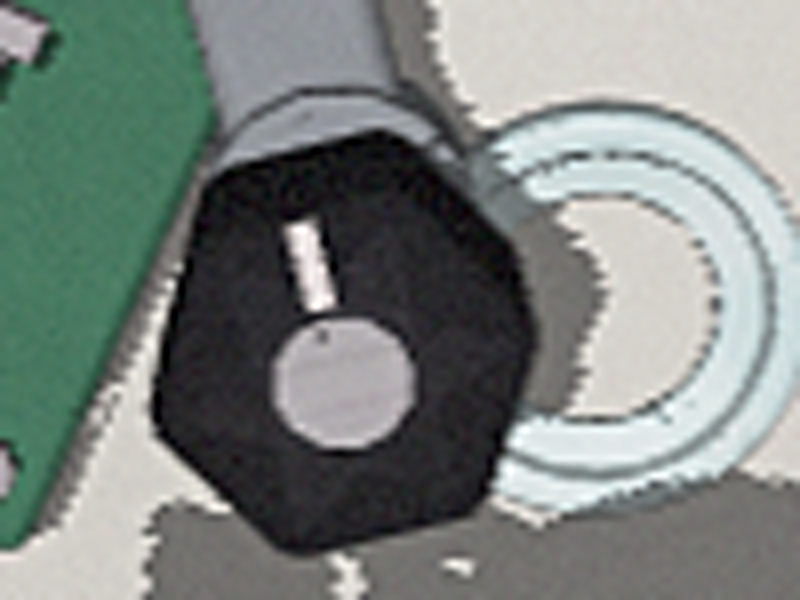

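View pics/w1d.png

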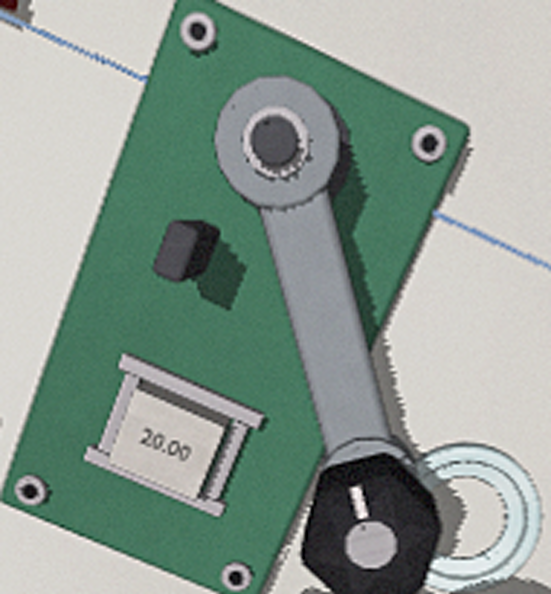

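```bash
python3 - <<'E'
from h import *
c=ctrl.camera("wrist")
A=lambda u,v:(285+u/8-.44,200+v/8-.44); B=lambda u,v:(200+u/2.9-.33,60+v/2.9-.33)
k=ray(c,A(344,383),.123); m=ray(c,A(312,265),.122); m2=ray(c,A(300,222),.122); m3=ray(c,A(323,305),.122);p=ray(c,B(273,138),.077)
print("knob",k,"mark",m,"dirs",np.degrees(np.arctan2(*(m-k)[[1,0]])),np.degrees(np.arctan2(*(m2-m3)[[1,0]])))
print("piv",p,np.linalg.norm((p-k)[:2]),np.degrees(np.arctan2(*(p-k)[[1,0]])))
sc=[ray(c,B(*q),.017).round(4) for q in((198,32),(429,144),(30,490),(235,577))];print(sc,np.mean(sc,0))
H=np.array([ray(c,A(*q),.122)[:2] for q in((388,133),(533,320),(495,495),(290,555),(155,400),(210,180))])
print(H,H.mean(0),np.degrees(np.arctan2(*np.roll(np.diff(np.r_[H,H[:1]],axis=0),1,1).T)))
e=np.diff(np.r_[H,H[:1]],axis=0);print(np.degrees(np.arctan2(e[:,1],e[:,0]))%60, np.hypot(*e.T))
E
```

```text
knob [ 0.61007008 -0.02555925  0.123     ] mark [ 0.61976451 -0.01774671  0.122     ] dirs 38.86461267922042 38.823336791884174
piv [0.69735905 0.04388533 0.077     ] 0.11154332716936266 38.50473992116421
[array([0.7201, 0.0862, 0.017 ]), array([0.7193, 0.    , 0.017 ]), array([0.5439, 0.0883, 0.017 ]), array([0.5427, 0.0022, 0.017 ])] [0.6315   0.044175 0.017   ]
[[ 0.63503838 -0.01907524]
 [ 0.62348711 -0.04023362]
 [ 0.60497385 -0.04475762]
 [ 0.59041442 -0.0282994 ]
 [ 0.60036895 -0.00903196]
 [ 0.62365076 -0.00507435]] [ 0.61298891 -0.02441203] [-118.6320231  -166.26801969  131.49693006   62.67685767    9.647331
  -50.8768224 ]
[ 1.3679769  13.73198031 11.49693006  2.67685767  9.647331    9.1231776 ] [0.0241062  0.019058   0.02197384 0.02168702 0.02361578 0.01804724]
```

The picture shows the knob top at (328,247) and its mark pointing at the post bolt at (294,107). Knob at (0.610,-0.0255), mark 38.7°, pivot (0.6965,0.0435). I'll turn the tool 225° anticlockwise, so there is room for clockwise turning, while going down part of the way.

>>> drive_tool(deltas=[{"slide": [0,0,0.08],"delta_rot": [0,0,-0.05],"hand": 1},{"slide": [0,0,0.08],"delta_rot": [0,0,-0.05],"hand": 1},{"slide": [0,0,0.08],"delta_rot": [0,0,-0.05],"hand": 1},{"slide": [0,0,0.08],"delta_rot": [0,0,-0.05],"hand": 1},{"slide": [0,0,0.08],"delta_rot": [0,0,-0.05],"hand": 1}])

```text
time_s: 3.0
eef_pos: [0.6106, -0.0257, 0.2111]
eef_rot: [0.0, 0.824, 0.566, -0.0]
wrist_force: [-1.0, 0.2, -0.2]
opening: 1.001
```

>>> drive_tool(deltas=[{"slide": [0,0,0.08],"delta_rot": [0,0,-0.05],"hand": 1},{"slide": [0,0,0.08],"delta_rot": [0,0,-0.05],"hand": 1},{"slide": [0,0,0.08],"delta_rot": [0,0,-0.05],"hand": 1},{"slide": [0,0,0.08],"delta_rot": [0,0,-0.05],"hand": 1},{"slide": [0,0,0.08],"delta_rot": [0,0,-0.05],"hand": 1}])

```text
time_s: 3.62
eef_pos: [0.6106, -0.0257, 0.1911]
eef_rot: [-0.0, 0.545, 0.838, -0.0]
wrist_force: [-0.4, -0.5, -0.2]
opening: 1.003
```

>>> drive_tool(deltas=[{"slide": [0,0,0.08],"delta_rot": [0,0,-0.05],"hand": 1},{"slide": [0,0,0.08],"delta_rot": [0,0,-0.05],"hand": 1},{"slide": [0,0,0.08],"delta_rot": [0,0,-0.05],"hand": 1},{"slide": [0,0,0.08],"delta_rot": [0,0,-0.05],"hand": 1},{"slide": [0,0,0.08],"delta_rot": [0,0,-0.05],"hand": 1}])

```text
time_s: 4.25
eef_pos: [0.6106, -0.0258, 0.1712]
eef_rot: [-0.0, 0.183, 0.983, -0.0]
wrist_force: [0.0, 0.0, 0.2]
opening: 0.997
```

>>> drive_tool(deltas=[{"slide": [0,0,0.08],"delta_rot": [0,0,-0.05],"hand": 1},{"slide": [0,0,0.08],"delta_rot": [0,0,-0.05],"hand": 1},{"slide": [0,0,0.08],"delta_rot": [0,0,-0.05],"hand": 1},{"slide": [0,0,0.08],"delta_rot": [0,0,-0.05],"hand": 1},{"slide": [0,0,0.08],"delta_rot": [0,0,-0.05],"hand": 1}])

```text
time_s: 4.88
eef_pos: [0.6106, -0.0258, 0.1512]
eef_rot: [-0.0, -0.207, 0.978, -0.0]
wrist_force: [0.6, -0.6, 0.4]
opening: 0.998
```

>>> drive_tool(deltas=[{"slide": [0,0,0],"delta_rot": [0,0,-0.05],"hand": 1},{"slide": [0,0,0],"delta_rot": [0,0,-0.05],"hand": 1},{"slide": [0,0,0],"delta_rot": [0,0,-0.05],"hand": 1},{"slide": [0,0,0],"delta_rot": [0,0,-0.05],"hand": 1},{"slide": [0,0,0],"delta_rot": [0,0,-0.05],"hand": 1}])

```text
time_s: 5.5
eef_pos: [0.6106, -0.0258, 0.1513]
eef_rot: [-0.0, -0.566, 0.824, -0.0]
wrist_force: [0.2, 0.2, 0.2]
opening: 1.0
```

```bash
python3 - <<'E'
from h import *
c=ctrl.camera("wrist"); f=c["frame"][:,:,::-1];cv2.imwrite("pics/w2.png",f)
o=ctrl.get_obs();print(o["time_s"],o["q"].round(3) if hasattr(o["q"],'round') else o["q"],o["eef_pos"],o["eef_rot"],o["torque"],o["wrist_force"])
from scipy.spatial.transform import Rotation as R
w=o["eef_rot"];M=R.from_quat([w[1],w[2],w[3],w[0]]).as_matrix();print(M.round(3))
E
```

```text
5.55 [-0.236  0.339  1.581 -0.     1.222 -3.016] [ 0.61063036 -0.02571051  0.15131008] [-2.52346315e-04 -5.68466716e-01  8.22706223e-01  4.92050808e-06] [-0.0264562  0.023132  -0.0274739] [0.17291769 0.28232561 0.66855805]
[[-0.354 -0.935 -0.   ]
 [-0.935  0.354 -0.   ]
 [ 0.     0.    -1.   ]]
```

View pics/w2.png

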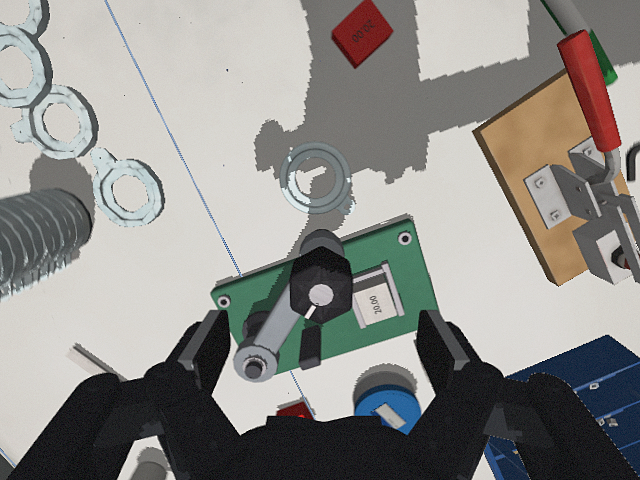

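```bash
python3 - <<'E'
from h import *
c=ctrl.camera("wrist"); f=c["frame"]
cv2.imwrite("pics/w2c.png",cv2.resize(f[235:340,250:390,::-1],None,fx=5.5,fy=5.5,interpolation=cv2.INTER_CUBIC))
g=cv2.cvtColor(f,cv2.COLOR_RGB2GRAY); m=(g[270:330,295:350]>110).astype(np.uint8)
n,l,st,ce=cv2.connectedComponentsWithStats(m)
for i in range(1,n):
    if st[i,4]>20: print(st[i],ce[i]+[295,270],ray(c,ce[i]+[295,270],.123))
E
```

```text
[ 14  14  25  22 418] [320.61244019 294.41866029] [ 0.61332044 -0.02115117  0.123     ]
[ 9 35 12 14 73] [309.38356164 311.52054795] [ 0.62345697 -0.01304043  0.123     ]
[ 0 42  5 10 30] [296.33333333 315.63333333] [ 0.63166276 -0.01319291  0.123     ]
```

View pics/w2c.png

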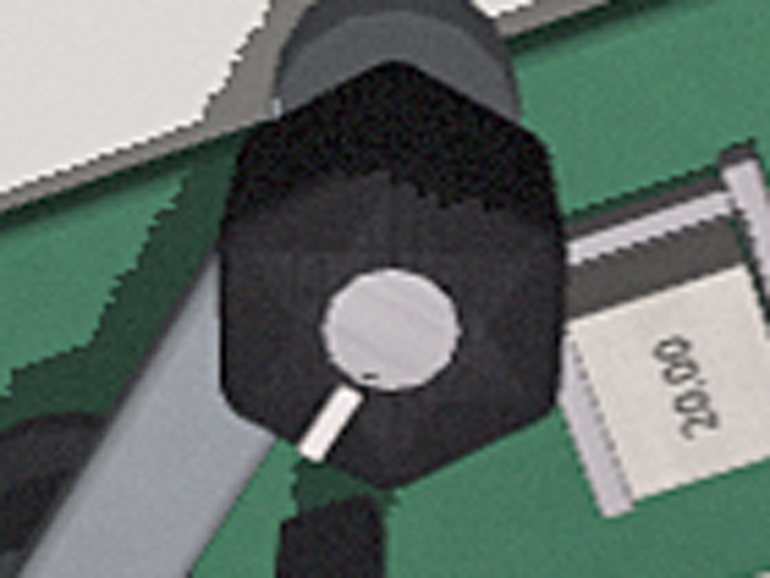

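>>> drive_tool(deltas=[{"slide": [-0.05,0,0.13],"delta_rot": [0,0,0],"hand": 1},{"slide": [0,0,0.13],"delta_rot": [0,0,0],"hand": 1},{"slide": [0,0,0.13],"delta_rot": [0,0,0],"hand": 1},{"slide": [0,0,0.13],"delta_rot": [0,0,0],"hand": 1},{"slide": [0,0,0.13],"delta_rot": [0,0,0],"hand": 1}])

```text
time_s: 6.22
eef_pos: [0.612, -0.0222, 0.1182]
eef_rot: [-0.0, -0.564, 0.826, 0.0]
wrist_force: [0.3, -0.3, 0.4]
opening: 1.001
```

>>> drive_tool(deltas=[{"slide": [0,0,0.13],"delta_rot": [0,0,0],"hand": 1},{"slide": [0,0,0.13],"delta_rot": [0,0,0],"hand": 1},{"slide": [0,0,0.13],"delta_rot": [0,0,0],"hand": 0.7},{"slide": [0,0,0.13],"delta_rot": [0,0,0],"hand": 0.55},{"slide": [0,0,0.13],"delta_rot": [0,0,0],"hand": 0.55}])

```text
time_s: 6.85
eef_pos: [0.6121, -0.0222, 0.0859]
eef_rot: [-0.0, -0.564, 0.826, 0.0]
wrist_force: [-0.6, -0.5, -0.8]
opening: 0.551
```

```bash
python3 - <<'E'
from h import *
c=ctrl.camera("wrist"); f=c["frame"][:,:,::-1];cv2.imwrite("pics/w3.png",f)
o=ctrl.get_obs();print(o["time_s"],o["q"].round(3),o["eef_pos"],o["torque"],o["wrist_force"],o["opening"])
E
```

```text
6.9 [-0.23   0.425  1.615  0.     1.103 -3.   ] [ 0.61152146 -0.02211221  0.08488997] [ 0.005375   -0.06202009  0.04407085] [-1.33157193 -0.52266308 -0.86936461] 0.5501888099211706
```

View pics/w3.png

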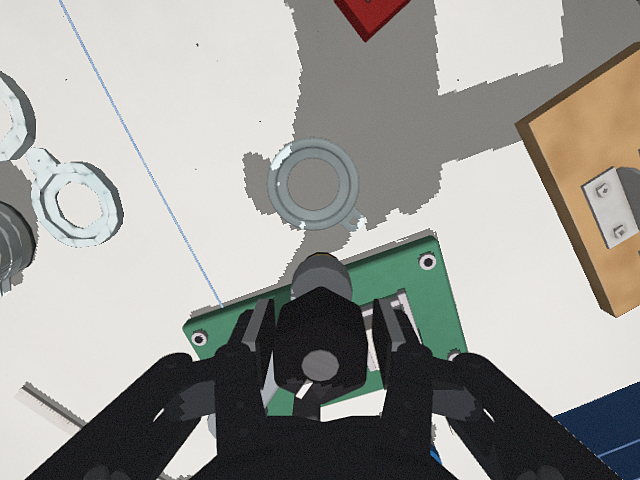

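The knob (cap at (319,365)) is centred between the jaws. I close on it.

>>> drive_tool(deltas=[{"slide": [0,0,0],"delta_rot": [0,0,0],"hand": 0.45},{"slide": [0,0,0],"delta_rot": [0,0,0],"hand": 0.4},{"slide": [0,0,0],"delta_rot": [0,0,0],"hand": 0.35},{"slide": [0,0,0],"delta_rot": [0,0,0],"hand": 0.3},{"slide": [0,0,0],"delta_rot": [0,0,0],"hand": 0.3}])

```text
time_s: 7.52
eef_pos: [0.6127, -0.0224, 0.0866]
eef_rot: [0.0, -0.564, 0.826, -0.0]
wrist_force: [4.6, -1.0, -0.2]
opening: 0.415
```

```bash
cat > st.py <<'E'
from h import *
o=ctrl.get_obs();e=o["eef_rot"]
a=np.degrees(2*np.arctan2(e[2],e[1]))
P=np.array([.6965,.0435]);d=o["eef_pos"][:2]-P
print("t",o["time_s"],"q6",round(o["q"][5],3),"pos",np.round(o["eef_pos"],4),"xang",round(a,2),"T",np.round(o["torque"],3),"F",np.round(o["wrist_force"],2),"op",round(o["opening"],3),"r",np.hypot(*d).round(4),"armang",np.degrees(np.arctan2(-d[1],-d[0])).round(2))
E
python3 st.py
```

```text
t 7.525 q6 -3.0 pos [ 0.6127 -0.0224  0.0866] xang 248.71 T [-0.03  -0.599  0.022] F [ 4.61 -1.03 -0.23] op 0.415 r 0.1066 armang 38.16
```

>>> drive_tool(deltas=[{"slide": [-0.08,0.126,0],"delta_rot": [0,0,0.0222],"hand": 0.3},{"slide": [-0.08,0.126,0],"delta_rot": [0,0,0.0222],"hand": 0.3},{"slide": [-0.08,0.126,0],"delta_rot": [0,0,0.0222],"hand": 0.3},{"slide": [-0.08,0.126,0],"delta_rot": [0,0,0.0222],"hand": 0.3},{"slide": [-0.08,0.126,0],"delta_rot": [0,0,0.0222],"hand": 0.3}])

```text
time_s: 8.15
eef_pos: [0.5951, 0.0103, 0.0866]
eef_rot: [0.001, -0.411, 0.911, -0.001]
wrist_force: [3.1, -1.5, -1.5]
opening: 0.417
```

```bash
python3 st.py
```

```text
t 8.15 q6 -2.6 pos [0.5951 0.0103 0.0866] xang 228.59 T [-0.182 -0.761  0.001] F [ 3.08 -1.53 -1.45] op 0.417 r 0.1067 armang 18.11
```

>>> drive_tool(deltas=[{"slide": [-0.08,0.126,0],"delta_rot": [0,0,0.0222],"hand": 0.3},{"slide": [-0.08,0.126,0],"delta_rot": [0,0,0.0222],"hand": 0.3},{"slide": [-0.08,0.126,0],"delta_rot": [0,0,0.0222],"hand": 0.3},{"slide": [-0.08,0.126,0],"delta_rot": [0,0,0.0222],"hand": 0.3},{"slide": [-0.04,0.063,0],"delta_rot": [0,0,0.0111],"hand": 0.3}])

```text
time_s: 8.78
eef_pos: [0.5895, 0.0432, 0.0866]
eef_rot: [0.0, -0.264, 0.964, -0.001]
wrist_force: [2.2, -2.9, -1.4]
opening: 0.418
```

```bash
python3 st.py
```

```text
t 8.775 q6 -2.233 pos [0.5895 0.0432 0.0866] xang 210.67 T [-0.375 -0.453 -0.008] F [ 2.24 -2.94 -1.37] op 0.418 r 0.107 armang 0.18
```

>>> drive_tool(deltas=[{"slide": [-0.02,0.032,0],"delta_rot": [0,0,0.0056],"hand": 0.3},{"slide": [0,0,0],"delta_rot": [0,0,0],"hand": 0.3},{"slide": [-0.01,0.016,0],"delta_rot": [0,0,0.0028],"hand": 0.3},{"slide": [0,0,0],"delta_rot": [0,0,0],"hand": 0.3},{"slide": [0,0,0],"delta_rot": [0,0,0],"hand": 0.3}])

```text
time_s: 9.4
eef_pos: [0.5895, 0.0461, 0.0866]
eef_rot: [0.0, -0.252, 0.968, -0.0]
wrist_force: [2.6, -3.1, 2.5]
opening: 0.412
```

```bash
python3 st.py
```

```text
t 9.4 q6 -2.203 pos [0.5895 0.0461 0.0866] xang 209.24 T [-0.421 -0.406 -0.03 ] F [ 2.61 -3.12  2.48] op 0.412 r 0.107 armang -1.4
```

>>> drive_tool(deltas=[{"slide": [-0.02,0.032,0],"delta_rot": [0,0,0.0056],"hand": 0.3},{"slide": [0,0,0],"delta_rot": [0,0,0],"hand": 0.3},{"slide": [0,0,0],"delta_rot": [0,0,0],"hand": 0.3},{"slide": [0,0,0],"delta_rot": [0,0,0],"hand": 0.3},{"slide": [0,0,0],"delta_rot": [0,0,0],"hand": 0.3}])

```text
time_s: 10.02
eef_pos: [0.5895, 0.0471, 0.0865]
eef_rot: [-0.0, -0.244, 0.97, -0.001]
wrist_force: [1.6, -6.1, 1.4]
opening: 0.413
```

```bash
python3 st.py
```

```text
t 10.025 q6 -2.182 pos [0.5895 0.0471 0.0865] xang 208.19 T [-1.145 -0.368 -0.016] F [ 1.56 -6.12  1.44] op 0.413 r 0.107 armang -1.93
```

>>> drive_tool(deltas=[{"slide": [-0.0095,0.0176,0],"delta_rot": [0,0,0],"hand": 0.3},{"slide": [0,0,0],"delta_rot": [0,0,0],"hand": 0.3},{"slide": [0,0,0],"delta_rot": [0,0,0],"hand": 0.3},{"slide": [0,0,0],"delta_rot": [0,0,0],"hand": 0.3},{"slide": [0,0,0],"delta_rot": [0,0,0],"hand": 0.3}])

```text
time_s: 10.65
eef_pos: [0.5896, 0.0473, 0.0866]
eef_rot: [-0.0, -0.244, 0.97, -0.002]
wrist_force: [1.5, -9.4, 1.6]
opening: 0.415
```

```bash
python3 st.py; python3 - <<'E'
from h import *
c=ctrl.camera("top");cv2.imwrite("pics/t4.png",cv2.resize(c["frame"][180:310,250:410,::-1],None,fx=4.5,fy=4.5,interpolation=cv2.INTER_CUBIC))
c=ctrl.camera("side");cv2.imwrite("pics/s4.png",cv2.resize(c["frame"][200:330,250:410,::-1],None,fx=4.5,fy=4.5,interpolation=cv2.INTER_CUBIC))
E
```

```text
t 10.65 q6 -2.18 pos [0.5896 0.0473 0.0866] xang 208.19 T [-1.642e+00 -2.930e-01  1.000e-03] F [ 1.48 -9.37  1.63] op 0.415 r 0.107 armang -2.01
```

View pics/s4.png

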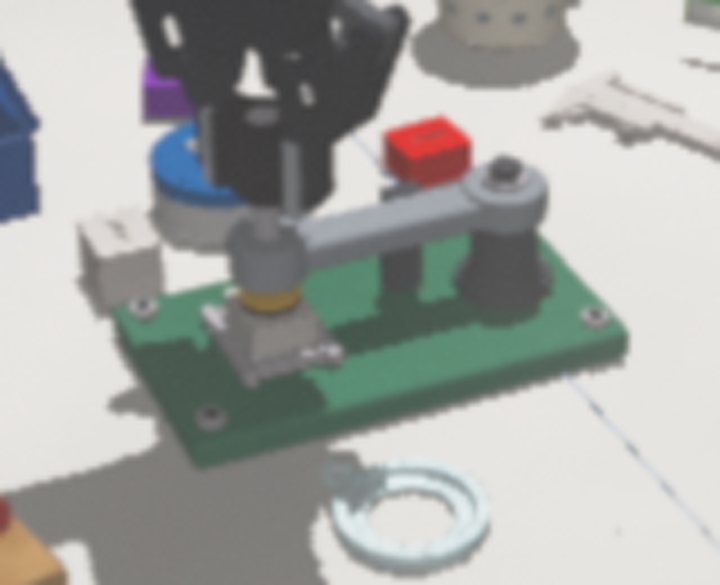

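The side view shows the arm against the dark lug at (400,230 in the crop) with the nose over the block. Pushing on met a firm stop. I'll loosen the grip briefly and recentre about 1.6 mm along the pads.

>>> drive_tool(deltas=[{"slide": [0,0,0],"delta_rot": [0,0,0],"hand": 0.47},{"slide": [0.047,-0.045,0],"delta_rot": [0,0,0],"hand": 0.47},{"slide": [0,0,0],"delta_rot": [0,0,0],"hand": 0.47},{"slide": [0,0,0],"delta_rot": [0,0,0],"hand": 0.47},{"slide": [0,0,0],"delta_rot": [0,0,0],"hand": 0.47}])

```text
time_s: 11.38
eef_pos: [0.5882, 0.0464, 0.0862]
eef_rot: [-0.0, -0.244, 0.97, 0.0]
wrist_force: [-0.7, 0.1, -1.0]
opening: 0.47
```

```bash
python3 st.py; python3 - <<'E'
from h import *
c=ctrl.camera("wrist"); f=c["frame"][:,:,::-1];cv2.imwrite("pics/w5.png",f)
E
```

```text
t 11.375 q6 -2.186 pos [0.5882 0.0464 0.0862] xang 208.24 T [ 0.033  0.018 -0.073] F [-0.69  0.08 -1.  ] op 0.47 r 0.1083 armang -1.52
```

View pics/w5.png

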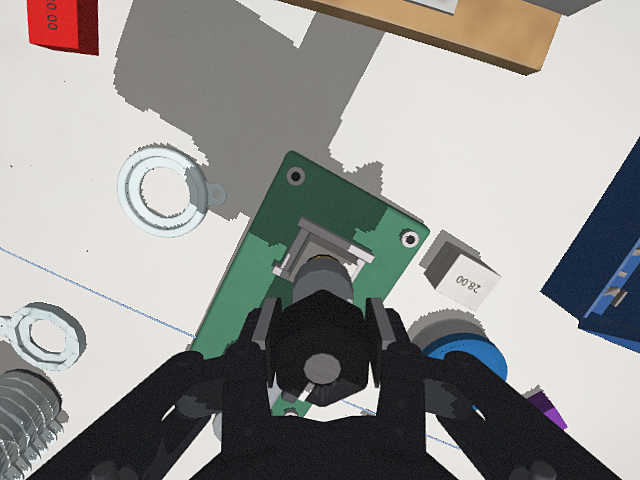

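>>> drive_tool(deltas=[{"slide": [0,0,0],"delta_rot": [0,0,0],"hand": 0.42},{"slide": [0,0,0],"delta_rot": [0,0,0],"hand": 0.36},{"slide": [0,0,0],"delta_rot": [0,0,0],"hand": 0.3},{"slide": [0,0,0],"delta_rot": [0,0,0],"hand": 0.3},{"slide": [0,0,0],"delta_rot": [0,0,0],"hand": 0.3}])

```text
time_s: 12.05
eef_pos: [0.5884, 0.0461, 0.0864]
eef_rot: [0.0, -0.244, 0.97, -0.0]
wrist_force: [-1.8, 0.3, 2.5]
opening: 0.413
```

```bash
cat > sm.py <<'E'
from h import *
import sys
n=int(sys.argv[1]) if len(sys.argv)>1 else 4
L=[];J=[];F=[]
for i in range(n):
    if i: ctrl.camera("wrist")
    o=ctrl.get_obs();L.append(o["torque"][2]);J.append(o["joint_efforts"][5]);F.append(o["wrist_force"])
e=o["eef_rot"];a=np.degrees(2*np.arctan2(e[2],e[1]))
print("t",round(o["time_s"],2),"q6",round(o["q"][5],4),"xang",round(a,2),"pos",np.round(o["eef_pos"],4),"op",round(o["opening"],3),"F",np.mean(F,0).round(2),"Tz",np.round(L,3),np.mean(L).round(3),"J6",np.round(J,4))
E
python3 sm.py 6
```

```text
t 12.3 q6 -2.1862 xang 208.23 pos [0.5884 0.0461 0.0864] op 0.417 F [-0.62 -0.22  2.9 ] Tz [ 0.011  0.005 -0.029 -0.087 -0.049  0.009] -0.023 J6 [-0.0189 -0.0192 -0.0193 -0.0195 -0.0197 -0.0197]
```

Joint 6's effort reading is much cleaner than the wrist torque, so I'll use it to feel for touch. Starting to tighten in 20° calls, sinking 6 mm per turn.

>>> drive_tool(deltas=[{"slide": [0,0,0.00133],"delta_rot": [0,0,0.0222],"hand": 0.3},{"slide": [0,0,0.00133],"delta_rot": [0,0,0.0222],"hand": 0.3},{"slide": [0,0,0.00133],"delta_rot": [0,0,0.0222],"hand": 0.3},{"slide": [0,0,0.00133],"delta_rot": [0,0,0.0222],"hand": 0.3},{"slide": [0,0,0.00133],"delta_rot": [0,0,0.0222],"hand": 0.3}])

```text
time_s: 12.92
eef_pos: [0.5884, 0.0463, 0.0861]
eef_rot: [0.0, -0.071, 0.997, 0.0]
wrist_force: [-0.9, -0.1, 3.1]
opening: 0.411
```

```bash
python3 sm.py 3
```

```text
t 13.03 q6 -1.8371 xang 188.22 pos [0.5884 0.0463 0.0861] op 0.413 F [-1.15 -0.08  3.12] Tz [ 0.035 -0.043 -0.041] -0.016 J6 [-0.7227 -0.2446  0.5392]
```

>>> drive_tool(deltas=[{"slide": [0,0,0.00133],"delta_rot": [0,0,0.0222],"hand": 0.3},{"slide": [0,0,0.00133],"delta_rot": [0,0,0.0222],"hand": 0.3},{"slide": [0,0,0.00133],"delta_rot": [0,0,0.0222],"hand": 0.3},{"slide": [0,0,0.00133],"delta_rot": [0,0,0.0222],"hand": 0.3},{"slide": [0,0,0.00133],"delta_rot": [0,0,0.0222],"hand": 0.3}])

```text
time_s: 13.65
eef_pos: [0.5884, 0.0466, 0.0858]
eef_rot: [0.0, 0.102, 0.995, 0.0]
wrist_force: [0.1, 2.3, 4.0]
opening: 0.412
```

```bash
python3 sm.py 3
```

```text
t 13.75 q6 -1.4897 xang 168.32 pos [0.5884 0.0466 0.0858] op 0.411 F [-0.06  2.16  4.06] Tz [ 0.025 -0.026 -0.036] -0.012 J6 [-0.7221 -0.2212  0.5362]
```

>>> drive_tool(deltas=[{"slide": [0,0,0.002],"delta_rot": [0,0,0.0333],"hand": 0.3},{"slide": [0,0,0.002],"delta_rot": [0,0,0.0333],"hand": 0.3},{"slide": [0,0,0.001],"delta_rot": [0,0,0.0167],"hand": 0.3},{"slide": [0,0,0],"delta_rot": [0,0,0],"hand": 0.3},{"slide": [0,0,0],"delta_rot": [0,0,0],"hand": 0.3}])

```text
time_s: 14.38
eef_pos: [0.5885, 0.0463, 0.0855]
eef_rot: [0.0, 0.23, 0.973, 0.0]
wrist_force: [-0.0, 3.3, 3.7]
opening: 0.413
```

```bash
python3 sm.py 4
```

```text
t 14.53 q6 -1.2281 xang 153.33 pos [0.5885 0.0462 0.0855] op 0.413 F [-0.23  3.04  4.16] Tz [-0.009  0.046  0.074  0.028] 0.035 J6 [ 0.009  -0.0042 -0.0052 -0.0023]
```

>>> drive_tool(deltas=[{"slide": [0,0,0.001],"delta_rot": [0,0,0.0167],"hand": 0.3},{"slide": [0,0,0.001],"delta_rot": [0,0,0.0167],"hand": 0.3},{"slide": [0,0,0.001],"delta_rot": [0,0,0.0167],"hand": 0.3},{"slide": [0,0,0.001],"delta_rot": [0,0,0.0167],"hand": 0.3},{"slide": [0,0,0.001],"delta_rot": [0,0,0.0167],"hand": 0.3}])

```text
time_s: 15.15
eef_pos: [0.5886, 0.0461, 0.0853]
eef_rot: [0.0, 0.357, 0.934, 0.0]
wrist_force: [-0.2, 2.7, 3.4]
opening: 0.415
```

```bash
python3 sm.py 5; python3 -c "
from bench import ctrl;o=ctrl.get_obs();print(o['dq'],o['joint_efforts'])"
```

```text
t 15.35 q6 -0.9662 xang 138.32 pos [0.5886 0.046  0.0853] op 0.413 F [0.07 2.46 3.68] Tz [ 0.027 -0.1   -0.011 -0.002 -0.028] -0.023 J6 [-0.5394 -0.1733  0.3944  0.1363  0.0122]
[ 0.00053742  0.00046073 -0.00148052 -0.00076266  0.00071826  0.00139139] [-1.32185183e+00 -4.70937109e+01 -2.82769167e+01 -7.99913462e-01
  1.65679129e-01  1.22125377e-02]
```

>>> drive_tool(deltas=[{"slide": [0,0,0.001],"delta_rot": [0,0,0.0167],"hand": 0.3},{"slide": [0,0,0.001],"delta_rot": [0,0,0.0167],"hand": 0.3},{"slide": [0,0,0.001],"delta_rot": [0,0,0.0167],"hand": 0.3},{"slide": [0,0,0.001],"delta_rot": [0,0,0.0167],"hand": 0.3},{"slide": [0,0,0.001],"delta_rot": [0,0,0.0167],"hand": 0.3}])

```text
time_s: 15.98
eef_pos: [0.5887, 0.0461, 0.085]
eef_rot: [0.0, 0.476, 0.88, 0.0]
wrist_force: [0.9, 3.7, 2.8]
opening: 0.414
```

```bash
python3 sm.py 5
```

```text
t 16.18 q6 -0.7042 xang 123.31 pos [0.5887 0.046  0.085 ] op 0.416 F [1.55 2.65 3.26] Tz [ 0.033 -0.059 -0.04  -0.026 -0.085] -0.035 J6 [-0.5381 -0.1643  0.3942  0.1334  0.0104]
```

>>> drive_tool(deltas=[{"slide": [0,0,0.001],"delta_rot": [0,0,0.0167],"hand": 0.3},{"slide": [0,0,0.001],"delta_rot": [0,0,0.0167],"hand": 0.3},{"slide": [0,0,0.001],"delta_rot": [0,0,0.0167],"hand": 0.3},{"slide": [0,0,0.001],"delta_rot": [0,0,0.0167],"hand": 0.3},{"slide": [0,0,0.001],"delta_rot": [0,0,0.0167],"hand": 0.3}])

```text
time_s: 16.8
eef_pos: [0.5889, 0.046, 0.0848]
eef_rot: [0.001, 0.587, 0.81, 0.0]
wrist_force: [2.8, 2.9, 2.8]
opening: 0.414
```

```bash
python3 sm.py 5
```

```text
t 17.0 q6 -0.4419 xang 108.28 pos [0.5889 0.0461 0.0848] op 0.415 F [3.08 3.   2.62] Tz [ 0.043 -0.036 -0.029 -0.065 -0.063] -0.03 J6 [-0.4961 -0.1272  0.3687  0.0941 -0.0218]
```

>>> drive_tool(deltas=[{"slide": [0,0,0.001],"delta_rot": [0,0,0.0167],"hand": 0.3},{"slide": [0,0,0.001],"delta_rot": [0,0,0.0167],"hand": 0.3},{"slide": [0,0,0.001],"delta_rot": [0,0,0.0167],"hand": 0.3},{"slide": [0,0,0.001],"delta_rot": [0,0,0.0167],"hand": 0.3},{"slide": [0,0,0.001],"delta_rot": [0,0,0.0167],"hand": 0.3}])

```text
time_s: 17.62
eef_pos: [0.5891, 0.046, 0.0847]
eef_rot: [0.001, 0.687, 0.726, 0.001]
wrist_force: [4.2, 3.7, 1.8]
opening: 0.414
```

```bash
python3 sm.py 5
```

```text
t 17.82 q6 -0.1794 xang 93.23 pos [0.5891 0.046  0.0846] op 0.412 F [4.49 2.97 2.22] Tz [ 0.074  0.097  0.008  0.019 -0.055] 0.028 J6 [-0.4415 -0.0219  0.372   0.0992  0.0093]
```

>>> drive_tool(deltas=[{"slide": [0,0,0.001],"delta_rot": [0,0,0.0167],"hand": 0.3},{"slide": [0,0,0.001],"delta_rot": [0,0,0.0167],"hand": 0.3},{"slide": [0,0,0.001],"delta_rot": [0,0,0.0167],"hand": 0.3},{"slide": [0,0,0.001],"delta_rot": [0,0,0.0167],"hand": 0.3},{"slide": [0,0,0.001],"delta_rot": [0,0,0.0167],"hand": 0.3}])

```text
time_s: 18.45
eef_pos: [0.5893, 0.046, 0.0844]
eef_rot: [0.001, 0.776, 0.63, 0.001]
wrist_force: [5.7, 2.4, 0.9]
opening: 0.413
```

```bash
python3 sm.py 5; python3 - <<'E'
from h import *
c=ctrl.camera("side");cv2.imwrite("pics/s6.png",cv2.resize(c["frame"][240:310,280:350,::-1],None,fx=8,fy=8,interpolation=cv2.INTER_CUBIC))
E
```

```text
t 18.65 q6 0.0829 xang 78.21 pos [0.5893 0.046  0.0844] op 0.416 F [5.04 2.78 1.52] Tz [ 0.127 -0.007 -0.081 -0.05  -0.033] -0.009 J6 [-0.4376 -0.0183  0.3762  0.1034  0.0135]
```

View pics/s6.png

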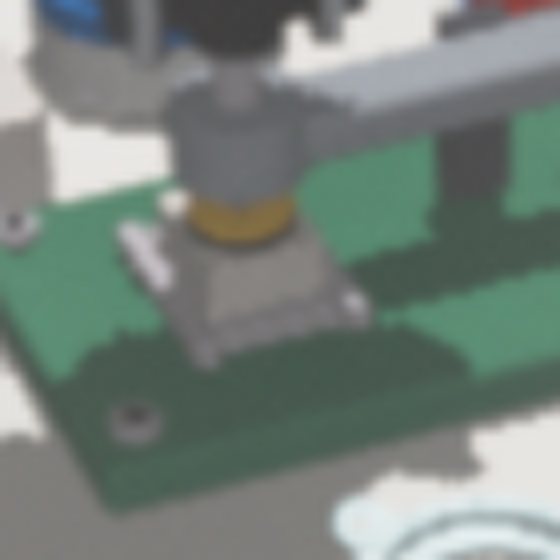

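>>> drive_tool(deltas=[{"slide": [0,0,0.001],"delta_rot": [0,0,0.0167],"hand": 0.3},{"slide": [0,0,0.001],"delta_rot": [0,0,0.0167],"hand": 0.3},{"slide": [0,0,0.001],"delta_rot": [0,0,0.0167],"hand": 0.3},{"slide": [0,0,0.001],"delta_rot": [0,0,0.0167],"hand": 0.3},{"slide": [0,0,0.001],"delta_rot": [0,0,0.0167],"hand": 0.3}])

```text
time_s: 19.32
eef_pos: [0.5895, 0.0459, 0.0842]
eef_rot: [0.001, 0.852, 0.523, 0.001]
wrist_force: [6.0, 2.8, 1.2]
opening: 0.415
```

```bash
python3 sm.py 5
```

```text
t 19.52 q6 0.3453 xang 63.18 pos [0.5894 0.0459 0.0842] op 0.414 F [6.06 2.25 1.05] Tz [ 0.106  0.045 -0.052 -0.005  0.022] 0.023 J6 [-0.4345 -0.0154  0.3795  0.1067  0.0168]
```

>>> drive_tool(deltas=[{"slide": [0,0,0.001],"delta_rot": [0,0,0.0167],"hand": 0.3},{"slide": [0,0,0.001],"delta_rot": [0,0,0.0167],"hand": 0.3},{"slide": [0,0,0.001],"delta_rot": [0,0,0.0167],"hand": 0.3},{"slide": [0,0,0.001],"delta_rot": [0,0,0.0167],"hand": 0.3},{"slide": [0,0,0.001],"delta_rot": [0,0,0.0167],"hand": 0.3}])

```text
time_s: 20.15
eef_pos: [0.5896, 0.0458, 0.084]
eef_rot: [0.001, 0.913, 0.407, 0.001]
wrist_force: [7.0, 1.4, 1.3]
opening: 0.414
```

```bash
python3 sm.py 5
```

```text
t 20.35 q6 0.6076 xang 48.15 pos [0.5896 0.0458 0.084 ] op 0.413 F [6.35 1.92 0.45] Tz [ 0.108  0.078 -0.018 -0.035 -0.01 ] 0.024 J6 [-0.4321 -0.0125  0.3827  0.1099  0.02  ]
```

>>> drive_tool(deltas=[{"slide": [0,0,0.0015],"delta_rot": [0,0,0.03],"hand": 0.3},{"slide": [0,0,0.0015],"delta_rot": [0,0,0.03],"hand": 0.3},{"slide": [0,0,0.0015],"delta_rot": [0,0,0.03],"hand": 0.3},{"slide": [0,0,0.0015],"delta_rot": [0,0,0.025],"hand": 0.3},{"slide": [0,0,0.001],"delta_rot": [0,0,0.012],"hand": 0.3}])

```text
time_s: 20.98
eef_pos: [0.5898, 0.0455, 0.0836]
eef_rot: [0.001, 0.976, 0.218, 0.001]
wrist_force: [7.4, 1.9, 0.2]
opening: 0.414
```

```bash
python3 sm.py 5; python3 - <<'E'
from h import *
c=ctrl.camera("wrist");cv2.imwrite("pics/w7.png",c["frame"][:,:,::-1])
E
```

```text
t 21.18 q6 1.0065 xang 25.29 pos [0.5897 0.0455 0.0836] op 0.415 F [ 7.4   1.62 -0.04] Tz [0.093 0.006 0.049 0.021 0.059] 0.046 J6 [-0.0933  0.0713  0.3072  0.1044  0.0388]
```

View pics/w7.png

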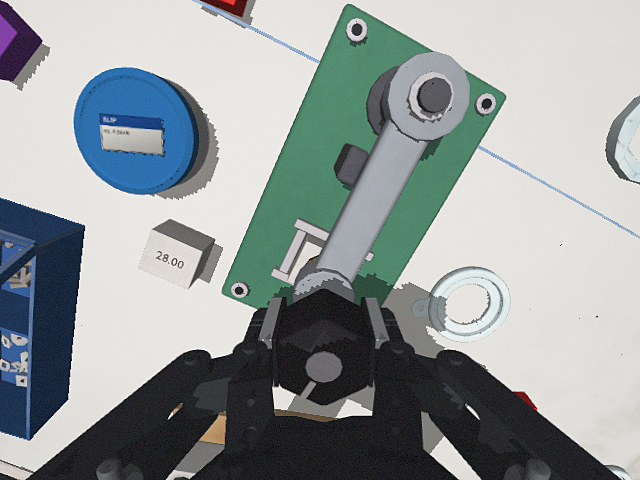

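```bash
python3 - <<'E'
from h import *
c=ctrl.camera("wrist");f=c["frame"][:,:,::-1]
cv2.imwrite("pics/w7c.png",cv2.resize(f[40:320,220:520],None,fx=2.6,fy=2.1,interpolation=cv2.INTER_CUBIC))
E
```

```text
(no output)
```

View pics/w7c.png

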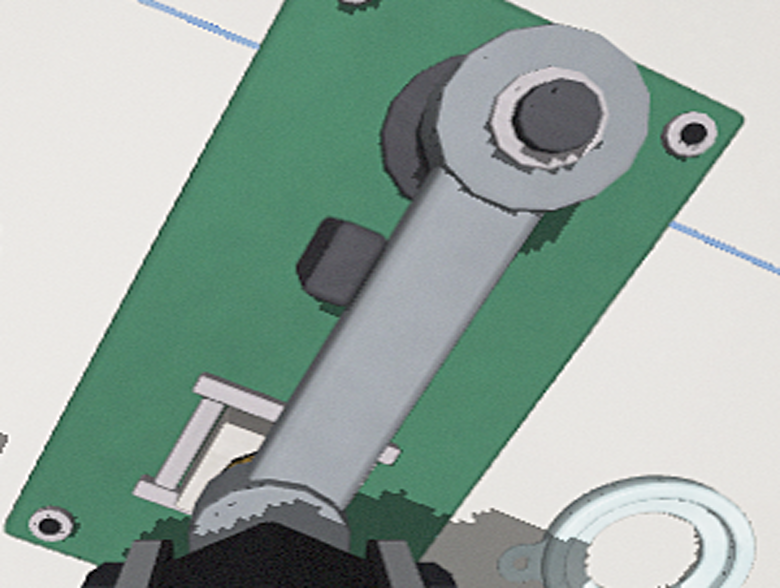

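The wrist view shows the arm touching the lug at (385,260 in the crop), the mark unmoved in the grip, and the bystanders in place. Relieve the side force, then let go.

>>> drive_tool(deltas=[{"slide": [0.036,0.008,0],"delta_rot": [0,0,0],"hand": 0.3},{"slide": [0,0,0],"delta_rot": [0,0,0],"hand": 0.3},{"slide": [0,0,0],"delta_rot": [0,0,0],"hand": 0.3},{"slide": [0,0,0],"delta_rot": [0,0,0],"hand": 0.43},{"slide": [0,0,0],"delta_rot": [0,0,0],"hand": 0.46}])

```text
time_s: 21.9
eef_pos: [0.589, 0.0464, 0.0824]
eef_rot: [-0.0, 0.976, 0.218, -0.001]
wrist_force: [0.1, 0.4, -0.2]
opening: 0.458
```

>>> drive_tool(deltas=[{"slide": [0,0,0],"delta_rot": [0,0,0],"hand": 0.55},{"slide": [0,0,0],"delta_rot": [0,0,0],"hand": 0.65},{"slide": [0,0,0],"delta_rot": [0,0,0],"hand": 0.8},{"slide": [0,0,0],"delta_rot": [0,0,0],"hand": 0.8},{"slide": [0,0,-0.1],"delta_rot": [0,0,0],"hand": 0.8}])

```text
time_s: 22.52
eef_pos: [0.5898, 0.0465, 0.088]
eef_rot: [-0.0, 0.976, 0.218, -0.0]
wrist_force: [-0.2, -0.4, -0.5]
opening: 0.801
```

>>> drive_tool(deltas=[{"slide": [0,0,-0.3],"delta_rot": [0,0,0],"hand": 0.8},{"slide": [0,0,-0.3],"delta_rot": [0,0,0],"hand": 0.8},{"slide": [0,0,-0.3],"delta_rot": [0,0,0],"hand": 0.8},{"slide": [0,0,-0.4],"delta_rot": [0,0,0],"hand": 0.8},{"slide": [0,0,-0.4],"delta_rot": [0,0,0],"hand": 0.8}])

```text
time_s: 23.15
eef_pos: [0.5903, 0.0465, 0.175]
eef_rot: [0.0, 0.976, 0.218, 0.0]
wrist_force: [-0.5, -0.3, -0.0]
opening: 0.8
```

>>> drive_tool(deltas=[{"slide": [0,0,-0.4],"delta_rot": [0,0,0],"hand": 0.8},{"slide": [0,0,-0.2],"delta_rot": [0,0,0],"hand": 0.8},{"slide": [0,0,0],"delta_rot": [0,0,0],"hand": 0.8},{"slide": [0,0,0],"delta_rot": [0,0,0],"hand": 0.8},{"slide": [0,0,0],"delta_rot": [0,0,0],"hand": 0.8}])

```text
time_s: 23.78
eef_pos: [0.5896, 0.0465, 0.2022]
eef_rot: [-0.0, 0.976, 0.218, -0.001]
wrist_force: [0.8, -0.2, -0.9]
opening: 0.801
```

```bash
python3 sm.py 1; python3 - <<'E'
from h import *
c=ctrl.camera("wrist");f=c["frame"];cv2.imwrite("pics/w8.png",f[:,:,::-1])
g=cv2.cvtColor(f,cv2.COLOR_RGB2GRAY)
x,y=proj(c,[.588,.045,.12])[0].astype(int);print(x,y)
cv2.imwrite("pics/w8c.png",cv2.resize(f[y-60:y+45,x-70:x+70,::-1],None,fx=5.5,fy=5.5,interpolation=cv2.INTER_CUBIC))
E
```

```text
t 23.77 q6 1.0092 xang 25.2 pos [0.5896 0.0465 0.2022] op 0.801 F [ 0.81 -0.18 -0.9 ] Tz [0.007] 0.007 J6 [0.]
325 256
```

View pics/w8.png

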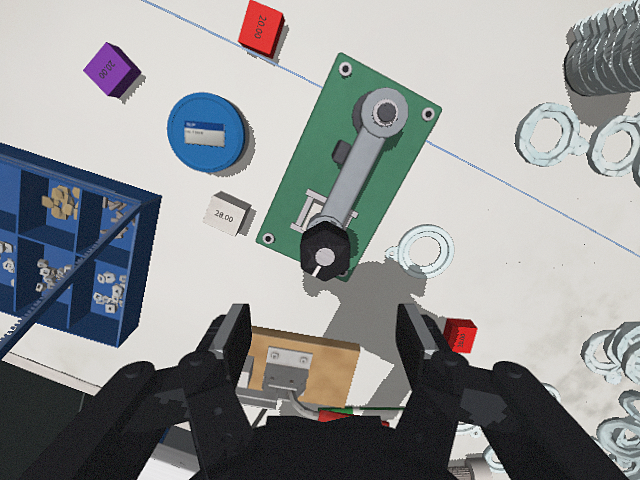

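View pics/w8c.png

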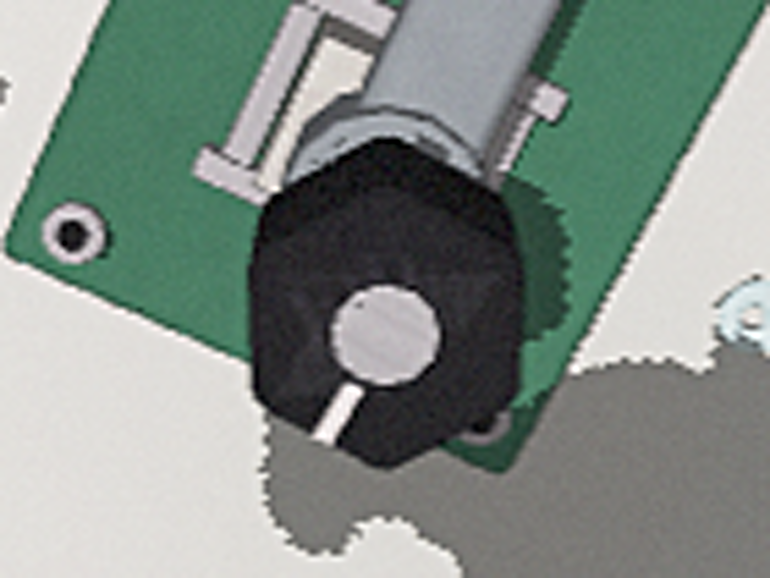

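```bash
python3 - <<'E'
from h import *
c=ctrl.camera("wrist")
A=lambda u,v:(255+u/5.5-.4,196+v/5.5-.4)
k=ray(c,A(386,334),.12);m=ray(c,A(325,440),.119);m2=ray(c,A(354,388),.119);p=ray(c,(386,111.5),.077)
an=lambda v:np.degrees(np.arctan2(v[1],v[0]))
print(k,p,"mark",an(m-m2),an(m-k),"arm",an(p-k),np.hypot(*(p-k)[:2]))
t=ctrl.camera("top");T=lambda u,v:(230+u/4-.375,180+v/4-.375);f=t["frame"][:,:,::-1]
cv2.imwrite("pics/t8.png",cv2.resize(f[180:310,230:430],None,fx=4,fy=4,interpolation=cv2.INTER_CUBIC))
for n,q,z in(("tin",(206,133),.031),("ring",(426,250),.009)):print(n,ray(c,q,z))
E
```

```text
[0.58781017 0.04515531 0.12      ] [0.69874618 0.04615154 0.077     ] mark 177.71307047478746 177.57224224232385 arm 0.5145148566274559 0.11094048587486749
tin [0.6195003  0.17888152 0.031     ]
ring [ 0.60312492 -0.06907621  0.009     ]
```

View pics/t8.png

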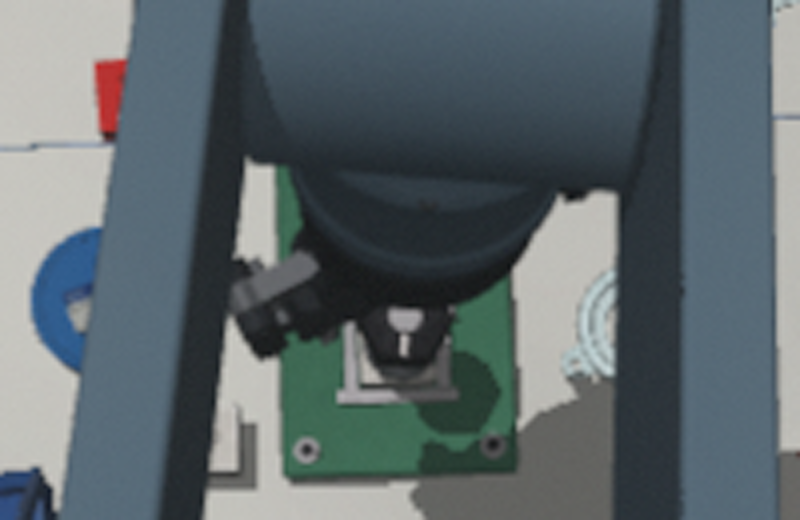

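```bash
python3 -c "
from bench import ctrl
print(ctrl.hand_in())"
```

```text
the job is handed in; nothing more can be done
None
```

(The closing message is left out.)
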